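Pop a specimen box from the spring dispenser and trap it

ROBOT

A 6-joint arm with a two-finger parallel gripper is mounted at the origin on a cart in front of the work surface, level with it; the furniture and walls round the work are solid. World frame = base frame: x ahead of the robot, y to its left, z up, the work surface at z = 0. Lengths are in m, angles in rad, forces in N, time in s.
With the tool pointing down it reaches from about 0.3 to 0.75 m from the base axis. Payload 8.5 kg.
Tool frame: the origin (TCP) lies at the very end of the fingers, on their centre line; the grasp point (between the pads) lies 19 mm behind it; z points along the fingers, y is the line along which they close (so a half turn about z gives the same grasp; the last joint's range is limited). The gripper opens to 85 mm and grips with 20 to 120 N. Pads are 22 mm wide; open, the fingers measure 114 mm over their backs; the gripper's body (76 mm by 85 mm) begins 54 mm behind the grasp point. The pads swing forward as they close: fully open they stand 13 mm farther back than shut.
Start: joints at [1.017, 0.381, 1.297, -0, 1.464, -0.215], TCP at [0.183, 0.519, 0.231] pointing down, gripper open.
Joint ranges: [-3.11, 3.11], [-0.89, 2.33], [0.22, 2.48], [-1.42, 4.56], [0.17, 2.85], [-2.88, 2.88]. Speed limits (rad/s): [2.39, 2.39, 3.14, 3.14, 3.14, 3.14].

INTERFACE

Orientations are given as a rotation vector (axis times angle).
In Python, from plant import ctrl, vision gives the robot as it stands.
- The arm moves only by the tool servo_tool, never from a script. Its argument "commands" is text: rows parted by semicolons, each of 7 numbers parted by spaces: the turn, a rotation vector about the tool's x, y, z scaled (see below), then the shift along the tool's x, y, z scaled (see below), then the closure in counts, from 0 (fully open) to 255 (shut). In form: wx wy wz x y z grip; .... A call has 1 to 8 rows; each row is the pose to reach, as a shift and turn from the pose commanded when the call began, along the tool's axes at that moment, turning the shorter way round; what a row does not reach only later rows make up. The controller multiplies each number of a shift by 12 cm and each number of a turn by 180 degrees. A row lasts 1/8 s, in which the tool goes at most 62.5 mm and 10.7 degrees, less where a joint would pass 70% of its speed; a pose out of reach is approached as far as the arm can. A call with a number of a shift or a turn outside -1 to 1 is refused whole. A call with a gripper value outside its range is refused whole. The fingers move at their own pace and stop on an object; "newtons" is the grip in N (left out, the last holds). Time passes only in rows, so rows that repeat a pose let the fingers close. It gives the time, the measured TCP pose, the force, the opening and the grip force at its end, in the units of the state.
- ctrl.state(): the state, without advancing time (a new reading comes with each control period).
- vision.grab_frame(name): name is "scene" or "top" or "wrist"; returns a dict with "img" (384x512x3 uint8, blue, green, red), "range_z" (384x512 float32, m along the optical axis (not along the pixel's ray), 0 where there is no reading), "fx", "fy", "cx", "cy" (pixels), "k1" (the pictures are not rectified: a ray, as slopes to the right and down, at radius r is drawn at 1 + k1 r^2 times it, then the intrinsics apply), "cam_to_world" (4x4, takes a point from camera to world coordinates). Camera axes: x right, y down, z forward; pixel columns grow to the right and rows downward; lengths in m; the calibration is good to about 2 mm. A picture is of the moment at which its call begins.
- ctrl.sign_off(): hands the job in; it is judged then, once.
The state is a dict: "t": time; "qpos": joint angles; "dq": joint speeds; "joint_efforts": joint torques, N m; "eef_pos": TCP position; "tcp_rot": TCP orientation; "contact_force": force on the tool from outside, world axes, zero at the start; "moment": the same for the moment, N m; "opening": finger opening in m; "finger_force": force on a finger pad.
Only numpy, scipy, OpenCV 4.12 (cv2) and the standard library are available. Lean on these libraries where they do the work, as an engineer would, in place of code of your own. Each camera call takes 0.05 s, during which the arm holds its last target. There are 200 camera calls.

TASK

Press the key of the specimen-box dispenser fully down with one fingertip, and have the other finger standing over the track so that it stops the little specimen box when the spring pops it out, before it runs off the open end. Grip and lift nothing and leave the other things as they stand. Finish while holding: the key still fully down under the one finger and the popped box at rest on its track, leaning against the other, so that the stallholder can take it.

Things in the scene. Friction and masses are not known exactly. Their poses are not given: they have to be found in the camera images.
- dispenser: Heavy grey metal dispenser, fixed. Origin on the table under the waiting box's centre; -x: the way the box comes out, +y: the key's side, z up. Track along x at y = 0, floor 26 mm high, ends open at x = -75 mm. Spring hood x = 23 to 105 mm, 46 mm wide, 60 mm high. Key block x = -74 to -26, y = 23 to 69 mm. A gate 8 mm high at x = -21 mm holds the box; it sinks with the key.
- key_top (a point): Centre of the top of the key, a ribbed steel plate 40 mm (along the dispenser's x) by 32 mm (along y). Untouched it lies at x = -50, y = 48, z = 46 mm in the dispenser's frame; it goes 12 mm straight down to a hard stop (top then 34 mm above the table).
- key (a joint): How far the key is pressed, m: 0 up, 0.012 fully down. A spring lifts it again (2.5 N at the top, 5.5 N at the bottom; the box rubbing on the gate adds up to 2 N). The box is let go when the key is about 8 mm down; if the key is let up, the gate rises under the popped box.
- gem_box_center (a point): Centre of the loose specimen box: black base, clear lid, stone chip inside, 36x36 mm, 26 mm high (26 to 52 mm above the table), about 80 g, waiting at x = 0 of the dispenser. A pusher behind it (2.4 N) shoves it along the track at 0.07 to 0.15 m/s once the gate is down, off the open end unless something stops it; it then keeps leaning on that with 1 to 2 N.
- track_end (a point): Middle of the track's open end, at floor height (26 mm above the table). The track is 38 mm wide between two low rails 4 mm thick, their tops 33 mm above the table, so a fingertip beside the fully pressed key stands just above the rails and in the box's way.
- sample_jar_1: bystander: clear lidded jar of chips, 47 mm across, 63 mm tall; origin under its centre, on the table. Leave it alone.
- agate_b: bystander: red stone 32x38x24 mm; origin under its centre, on the table. Leave it alone.
- jasper_b: bystander: small red pebble 24x30x18 mm; origin under its centre, on the table. Leave it alone.
- slate_a: bystander: flat grey slate chip 45x68x18 mm; origin under its centre, on the table. Leave it alone.
- chert_a: bystander: pale tan stone 34x40x22 mm; origin under its centre, on the table. Leave it alone.
- river_a: bystander: pale river stone 48x62x26 mm; origin under its centre, on the table. Leave it alone.

How it is judged:
At the end, for the whole second after the job is handed in: The key is held down by a finger (at least 9.5 of its 12 mm), and the box stands still on the track, 7 to 55 mm out of its waiting place, level (within 0.15 rad, height within 4 mm) and leaning on a finger with more than 0.3 N (value of joint key above 0.0095 m and contact force between the fingers and key above 1 N and contact force between the fingers and gem_box above 0.3 N and x of gem_box_center in the frame of dispenser between -0.055 and -0.007 m and z of gem_box_center in the frame of dispenser between 0.036 and 0.044 m and angle between gem_box's own z axis and vertical below 0.15 rad and linear speed of gem_box below 0.02 m/s); the arm keeps its last pose, push and grip.
It fails at once if the box is run off the track: its centre goes more than 58 mm out (x of gem_box_center in the frame of dispenser below -0.058 m).
It fails at once if the box is lifted (more than 8 mm) or tipped (more than 0.4 rad) (z of gem_box_center in the frame of dispenser above 0.047 m or angle between gem_box's own z axis and vertical above 0.4 rad).
It fails at once if a stone or the jar standing by is moved more than 15 mm (distance of any of sample_jar_1, agate_b, jasper_b, slate_a, chert_a, river_a from where it was at the start of the episode above 0.015 m).
It also fails if it takes over 32 s, if anything falls off the work surface, if the arm or the gripper's body presses on something with over 40 N, if the wrist force passes 120 N, or if a joint passes its speed limit or range.

## Working session

There is one attempt and no reset: what is moved stays moved. The work goes in short steps, Python scripts to look and compute and a tool call to move; the robot and the scene stay as the last step left them, time stands still between calls to the robot, and variables do not carry over. Pictures are saved under pics/ and viewed, at most 10 in all, crops included, and the job is handed in when it is done.

Besides the shell and the picture viewer there is one more tool, called after "Call:" as a command line: name --argument value ..., lists and objects as JSON in quotes. servo_tool: Moves the arm, as the interface text tells. Shifts and turns lie within -1 to 1; 1 stands for 12 cm of shift or 180 degrees of turn. Its arguments: {"type":"object","properties":{"commands":{"type":"string"},"newtons":{"type":"number"}},"required":["commands"]}

```bash
ls; mkdir -p pics
cat > h.py <<'E'
import numpy as np, cv2
from plant import ctrl, vision
def pts(f):
    h,w=f["range_z"].shape
    u,v=np.meshgrid(np.arange(w),np.arange(h))
    K=np.array([[f["fx"],0,f["cx"]],[0,f["fy"],f["cy"]],[0,0,1.]])
    n=cv2.undistortPoints(np.stack([u,v],-1).reshape(-1,1,2).astype(float),K,np.array([f["k1"],0,0,0,0.])).reshape(h,w,2)
    z=f["range_z"][...,None]
    P=np.concatenate([n*z,z],-1)
    M=np.array(f["cam_to_world"])
    return P@M[:3,:3].T+M[:3,3]
E
python3 - <<'E'
from h import *
s=ctrl.state();print(s)
for n in("scene","top"):
    f=vision.grab_frame(n);cv2.imwrite(f"pics/{n}0.png",f["img"]);np.savez(n+"0.npz",P=pts(f),img=f["img"],ok=f["range_z"]>0)
    print(n,f["cam_to_world"],f["fx"],f["k1"])
E
```

```text
pics
{'t': 0.0, 'qpos': array([ 1.01669813e+00,  3.81202139e-01,  1.29827230e+00, -2.57963578e-05,
        1.46358585e+00, -2.15310246e-01]), 'dq': array([-1.84207451e-03, -2.91064632e-04,  4.15541412e-05, -1.43155637e-03,
        3.15984572e-04, -6.40464244e-04]), 'joint_efforts': array([ 2.40540998e-03, -4.48475039e+01, -2.31277996e+01, -9.37961909e-05,
        4.82594929e-03,  1.84487953e-05]), 'eef_pos': array([0.18264417, 0.5184751 , 0.23070459]), 'tcp_rot': array([-5.29532216e-01, -3.09610794e+00,  2.15160490e-03]), 'contact_force': array([ 0.7034966 , -0.07012785,  0.56786833]), 'moment': array([ 0.06293551,  0.00544064, -0.02011869]), 'finger_force': 0.0, 'opening': 0.08570031334861802}
scene [[-7.88789382e-01 -2.62493961e-01  5.55795134e-01  1.52462081e-02]
 [-6.14663036e-01  3.35656442e-01 -7.13809572e-01  7.28456125e-01]
 [ 8.14484999e-04 -9.04672136e-01 -4.26107573e-01  4.23771752e-01]
 [ 0.00000000e+00  0.00000000e+00  0.00000000e+00  1.00000000e+00]] 390.7980165243926 -0.007626324783653365
top [[-0.01527892 -0.99842779  0.05393058  0.44838222]
 [-0.99983367  0.01471868 -0.01077015  0.12563863]
 [ 0.00995943 -0.05408617 -0.9984866   0.89312881]
 [ 0.          0.          0.          1.        ]] 493.0717335045922 0.0003312067814417767
```

View pics/top0.png

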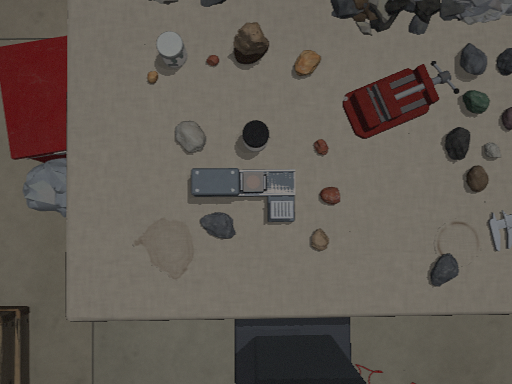

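View pics/scene0.png

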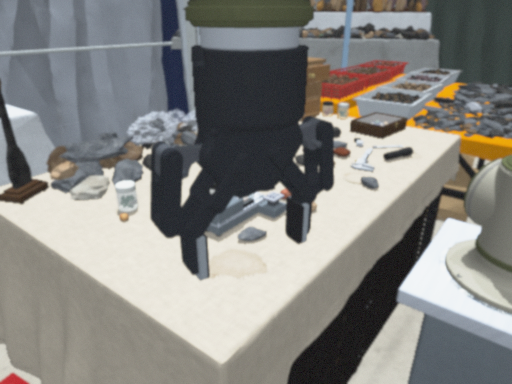

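The top view shows the dispenser lying along the image row 182: hood at (216,182), box at (253,182), open track end at (295,182), key at (281,209). The scene view is mostly hidden by the gripper, so I'll measure from the top view.

Run:
```python
from h import *
from scipy.spatial.transform import Rotation as R
d=np.load("top0.npz");P=d["P"];ok=d["ok"]
reg=np.zeros(ok.shape,bool);reg[150:235,180:310]=1
z=P[...,2]
print("table z",np.median(z[230:300,280:420]))
def rect(lo,hi,name,box=None):
    m=reg&ok&(z>lo)&(z<hi)
    n,l,st,c=cv2.connectedComponentsWithStats(m.astype(np.uint8))
    for i in range(1,n):
        if st[i,4]>60:
            q=P[l==i]; print(name,st[i],q.mean(0).round(4),[np.round(x,4) for x in cv2.minAreaRect(q[:,:2].astype(np.float32))])
rect(.055,.066,"hood");rect(.047,.0535,"box");rect(.041,.0495,"key");rect(.015,.07,"all")
print("z row182",z[182,235:300].round(3));print("z col281",z[190:225,281].round(3))
print(R.from_rotvec(ctrl.state()["tcp_rot"]).as_matrix().round(3))
cv2.imwrite("pics/crop.png",cv2.resize(d["img"][155:230,180:310],None,fx=6,fy=6,interpolation=cv2.INTER_CUBIC))
```

```text
table z -0.00047086237278876064
hood [ 191  168   48   27 1282] [0.5222 0.1848 0.0598] [array([0.5226, 0.1849]), array([0.0802, 0.0449]), np.float64(89.3337)]
box [243 171  20  21 358] [0.5214 0.1201 0.0516] [array([0.5221, 0.1203]), array([0.0326, 0.0345]), np.float64(89.1583)]
key [270 200  23  19 427] [0.4735 0.072  0.0459] [array([0.4737, 0.0719]), array([0.0381, 0.0312]), np.float64(89.1059)]
all [ 191  168  104   54 3546] [0.5119 0.1253 0.0447] [array([0.5001, 0.1366]), array([0.1791, 0.0916]), np.float64(88.774)]
all [209 216  19  17 166] [0.4524 0.1825 0.0172] [array([0.452 , 0.1829]), array([0.0318, 0.0277]), np.float64(62.678)]
z row182 [ 0.06   0.06   0.059  0.056  0.046  0.041  0.043  0.039  0.053  0.052
  0.054  0.052  0.051  0.05   0.048  0.05   0.05   0.051  0.053  0.05
  0.052  0.053  0.049  0.053  0.052  0.052  0.05   0.052  0.034  0.033
  0.026  0.026  0.027  0.026  0.027  0.028  0.026  0.025  0.023  0.024
  0.023  0.023  0.026  0.026  0.025  0.024  0.031  0.025  0.025  0.029
  0.027  0.025  0.025  0.028  0.025  0.025  0.026  0.025  0.023  0.025
 -0.001 -0.    -0.001  0.001  0.001]
z col281 [ 0.025  0.025  0.026  0.03   0.034  0.034  0.025  0.025  0.024  0.025
  0.043  0.046  0.048  0.047  0.046  0.046  0.047  0.045  0.047  0.046
  0.046  0.044  0.047  0.047  0.046  0.045  0.047  0.045  0.046  0.026
  0.023  0.027 -0.001  0.    -0.002]
[[-0.943  0.332 -0.001]
 [ 0.332  0.943 -0.001]
 [ 0.    -0.001 -1.   ]]
```

View pics/crop.png

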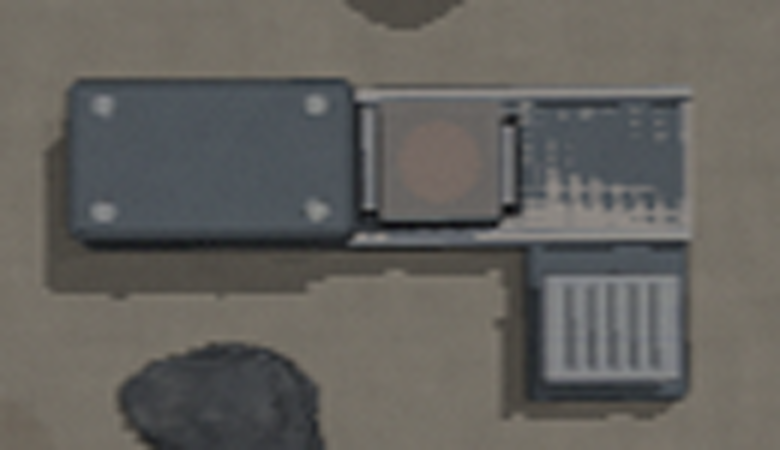

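Call:
servo_tool --commands "0 0 0.06 -0.25 -0.17 0 80; 0 0 0.12 -0.5 -0.35 0 140; 0 0 0.18 -0.75 -0.53 0 140; 0 0 0.23 -1 -0.71 0 140; 0 0 0.29 -1 -0.71 0 140; 0 0 0.34 -1 -0.71 0 140; 0 0 0.396 -1 -0.71 0 140; 0 0 0.396 -1 -0.71 0 140" --newtons 60

```text
t: 1.1
eef_pos: [0.2676, 0.3984, 0.2311]
tcp_rot: [-2.233, -2.21, 0.001]
contact_force: [-0.4, 0.7, 0.5]
opening: 0.0386
finger_force: 0.0
```

Call:
servo_tool --commands "0 0 0 -0.35 0.25 0 161; 0 0 0 -0.7 0.5 0 161; 0 0 0 -1 0.7 0 161; 0 0 0 -1 0.7 0 161; 0 0 0 -1 0.7 0 161"

```text
t: 1.72
eef_pos: [0.3499, 0.2778, 0.2313]
tcp_rot: [-2.232, -2.21, 0.0]
contact_force: [-0.2, -0.1, -0.1]
opening: 0.0313
finger_force: 0.0
```

Call:
servo_tool --commands "0 0 0 -0.35 0.25 0 161; 0 0 0 -0.7 0.5 0 161; 0 0 0 -1 0.7 0 161; 0 0 0 -1 0.7 0 161; 0 0 0 -1 0.7 0 161"

```text
t: 2.35
eef_pos: [0.4321, 0.1576, 0.2312]
tcp_rot: [-2.232, -2.21, 0.0]
contact_force: [-0.1, 0.2, -0.3]
opening: 0.0317
finger_force: 0.0
```

Call:
servo_tool --commands "0 0 0 -0.35 0.28 0 161; 0 0 0 -0.718 0.561 0 161; 0 0 0 -0.718 0.561 0.3 161; 0 0 0 -0.718 0.561 0.6 161; 0 0 0 -0.718 0.561 0.93 161; 0 0 0 -0.718 0.561 0.93 161; 0 0 0 -0.718 0.561 0.93 161"

```text
t: 3.22
eef_pos: [0.4996, 0.0703, 0.1212]
tcp_rot: [2.232, 2.209, 0.002]
contact_force: [0.6, -0.5, 0.6]
opening: 0.0312
finger_force: 0.0
```

Run:
```python
from h import *
f={}
for n in ("wrist","top","scene"):
    f[n]=vision.grab_frame(n)
cv2.imwrite("pics/w1.png",f["wrist"]["img"])
cv2.imwrite("pics/s1.png",cv2.resize(f["scene"]["img"][100:290,130:380],None,fx=3,fy=3))
print(ctrl.state()["eef_pos"])
P=pts(f["wrist"]);np.savez("w1.npz",P=P,ok=f["wrist"]["range_z"]>0)
```

```text
[0.49964438 0.06979087 0.12122666]
```

View pics/w1.png

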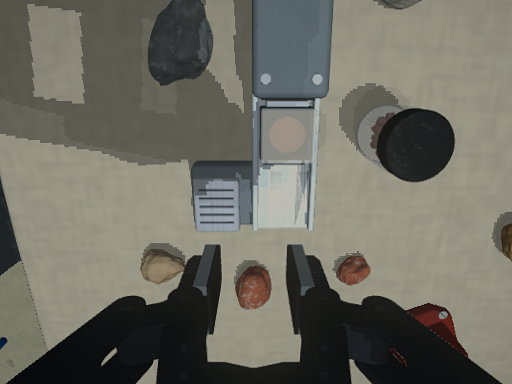

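View pics/s1.png

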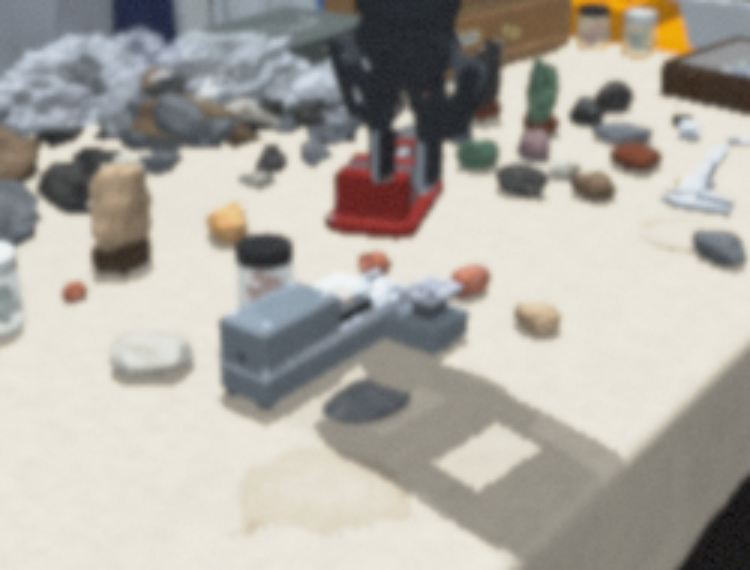

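The wrist view shows the fingers (207,275)/(303,275) lined up with the key column (218) and track column (284). In the scene view the way down is clear. I'll descend.

Call:
servo_tool --commands "0 0 0 0 -0.008 0.15 161; 0 0 0 0 -0.008 0.3 161; 0 0 0 0 -0.008 0.45 161; 0 0 0 0 -0.008 0.55 161; 0 0 0 0 -0.008 0.6 161; 0 0 0 0 -0.008 0.6 161"

```text
t: 4.12
eef_pos: [0.4982, 0.0695, 0.0479]
tcp_rot: [2.235, 2.208, 0.0]
contact_force: [-0.3, -0.8, -0.2]
opening: 0.0315
finger_force: 0.0
```

Call:
servo_tool --commands "0 0 0 0 0 0.03 161; 0 0 0 0 0 0.06 161; 0 0 0 0 0 0.08 161; 0 0 0 0 0 0.08 161"

```text
t: 4.62
eef_pos: [0.4985, 0.0695, 0.0382]
tcp_rot: [2.234, 2.207, 0.001]
contact_force: [2.2, 0.9, 3.2]
opening: 0.0314
finger_force: 1.6
```

Run:
```python
from h import *
f={n:vision.grab_frame(n) for n in ("wrist","scene")}
cv2.imwrite("pics/w2.png",f["wrist"]["img"])
cv2.imwrite("pics/s2.png",cv2.resize(f["scene"]["img"][140:260,180:330],None,fx=5,fy=5))
s=ctrl.state();print(s["eef_pos"],s["contact_force"])
```

```text
[0.49851377 0.06947271 0.0382995 ] [3.3326595  0.69939663 2.80147627]
```

View pics/w2.png

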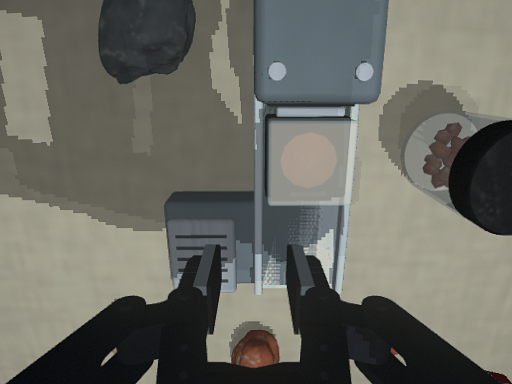

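View pics/s2.png

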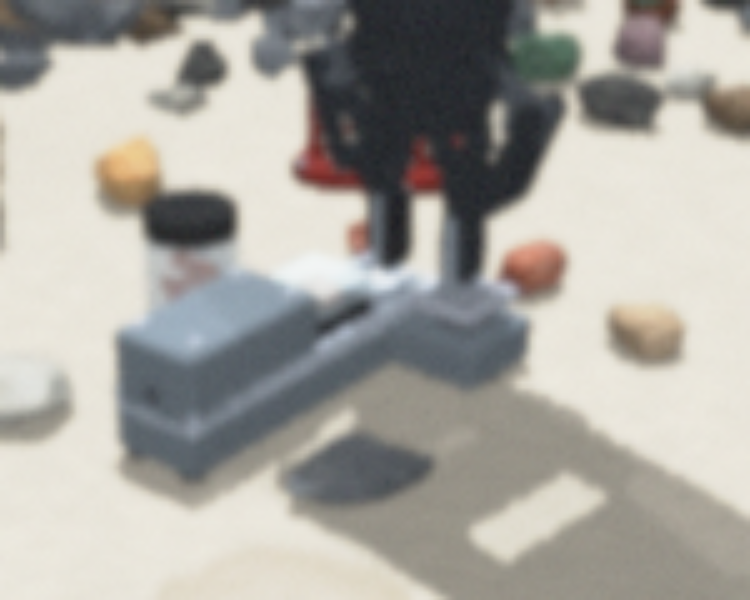

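The wrist view shows the left finger on the key plate (210,255) and the right finger between the rails (262 to 340), box still at (308,160). The 3 N reading confirms contact, so I'll press on.

Call:
servo_tool --commands "0 0 0 0 0 0.015 161; 0 0 0 0 0 0.03 161; 0 0 0 0 0 0.045 161; 0 0 0 0 0 0.06 161; 0 0 0 0 0 0.075 161; 0 0 0 0 0 0.085 161; 0 0 0 0 0 0.085 161; 0 0 0 0 0 0.085 161"

```text
t: 5.72
eef_pos: [0.4988, 0.0695, 0.0326]
tcp_rot: [2.232, 2.206, 0.004]
contact_force: [-12.0, 0.5, 61.4]
opening: 0.0316
finger_force: 31.5
```

```bash
cat > look.py <<'E'
from h import *
import sys
f=vision.grab_frame("top");P=pts(f);z=P[...,2];fw=vision.grab_frame("wrist");Pw=pts(fw);cv2.imwrite(f"pics/{sys.argv[1]}.png",fw["img"])
reg=(Pw[...,0]>.50)&(Pw[...,0]<.545)&(Pw[...,1]>.06)&(Pw[...,1]<.145)&(Pw[...,2]>.048)&(Pw[...,2]<.056)
q=Pw[reg];print("box",len(q),np.percentile(q[:,1],[2,50,98]).round(4),np.median(q[:,2]))
k=Pw[(Pw[...,0]>.459)&(Pw[...,0]<.488)&(Pw[...,1]>.083)&(Pw[...,1]<.0895)&(Pw[...,2]<.055)&(Pw[...,2]>.0275)]
print("key z",len(k),np.median(k[:,2]))
s=ctrl.state();print(s["t"],s["eef_pos"],s["contact_force"],s["moment"],s["finger_force"],s["opening"])
E
python3 look.py w3
```

```text
box 7407 [0.0757 0.0988 0.1152] 0.05191770021598362
key z 850 0.033545408590927736
5.825 [0.49875666 0.06944032 0.03255546] [-10.78072619  -0.41204445  60.72534773] [ 0.05770733  2.91895703 -0.14601195] 31.479726175311953 0.03138490175298793
```

View pics/w3.png

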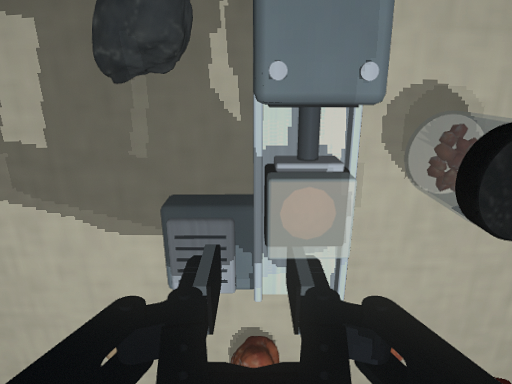

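The box has popped out and stands against the right finger (308,212), with the key down at 33.5 mm. The push of 61 N is more than needed, so I'll ease it a little.

Call:
servo_tool --commands "0 0 0 0 0 -0.01 161; 0 0 0 0 0 -0.02 161; 0 0 0 0 0 -0.02 161; 0 0 0 0 0 -0.02 161; 0 0 0 0 0 -0.02 161"

```text
t: 6.45
eef_pos: [0.4986, 0.0695, 0.0329]
tcp_rot: [2.233, 2.207, 0.003]
contact_force: [-4.8, 0.4, 35.8]
opening: 0.0317
finger_force: 19.1
```

```bash
python3 look.py w4; python3 look.py w5
```

```text
box 7384 [0.0757 0.0989 0.1153] 0.052067133881978686
key z 824 0.033762240409901986
6.55 [0.49862047 0.06948093 0.03292599] [-4.92322385 -0.4017577  36.77237816] [ 0.15213182  1.39897792 -0.06343307] 19.13956138305366 0.031586853258806474
box 7396 [0.0756 0.0989 0.1153] 0.0520498768537454
key z 835 0.03377171609536214
6.65 [0.49865604 0.06945192 0.03294937] [-4.65241448  0.33960004 35.75437222] [ 0.0860418   1.42397012 -0.10946532] 19.140256710816175 0.03132800281229032
```

Key still down. To confirm the box really leans on the finger, I'll ease a bit more and nudge 2.4 mm towards it; the box should follow.

Call:
servo_tool --commands "0 0 0 0.005 0 -0.01 161; 0 0 0 0.01 0 -0.01 161; 0 0 0 0.02 0 -0.01 161; 0 0 0 0.02 0 -0.01 161; 0 0 0 0.02 0 -0.01 161; 0 0 0 0.02 0 -0.01 161"

```text
t: 7.4
eef_pos: [0.4986, 0.0698, 0.0331]
tcp_rot: [2.23, 2.207, -0.003]
contact_force: [-3.2, -14.1, 23.6]
opening: 0.0316
finger_force: 12.9
```

```bash
python3 look.py w6; python3 look.py w7
```

```text
box 7381 [0.076  0.0993 0.1157] 0.05210578834978412
key z 810 0.03380015070205751
7.5 [0.49862744 0.06979438 0.03312945] [ -3.76011992 -13.22853309  23.76760865] [-2.36429152  0.93667273  0.16705403] 12.906871740706265 0.03115415264729906
box 7363 [0.0761 0.0993 0.1156] 0.05210253142542383
key z 833 0.033824256446077644
7.6 [0.49861184 0.06979684 0.03310884] [ -2.18705653 -13.55423819  23.7277108 ] [-2.32392783  0.92097857  0.20393967] 12.904976344434544 0.031534474093424275
```

The box followed the finger (0.4 mm for 0.35 mm), so it is in contact. I'll release the side load and hand in.

Call:
servo_tool --commands "0 0 0 -0.01 0 0 161; 0 0 0 -0.018 0 0 161; 0 0 0 -0.018 0 0 161; 0 0 0 -0.018 0 0 161; 0 0 0 -0.018 0 0 161; 0 0 0 -0.018 0 0 161"

```text
t: 8.35
eef_pos: [0.4986, 0.0695, 0.0331]
tcp_rot: [2.233, 2.207, 0.002]
contact_force: [-1.6, -1.6, 23.6]
opening: 0.0312
finger_force: 13.0
```

```bash
python3 look.py w8 && python3 -c "
from plant import ctrl
s=ctrl.state();F=s['contact_force'];print(F)
if F[2]>12: print(ctrl.sign_off())"
```

```text
box 7402 [0.0756 0.0989 0.1154] 0.05213854430403841
key z 834 0.033840275869806175
8.45 [0.49858454 0.06949064 0.03313351] [-0.98710086 -0.53677545 23.34424897] [-0.22671143  0.76635695 -0.00629685] 12.973829550901428 0.031788056334709096
[-0.98710086 -0.53677545 23.34424897]
the job is handed in; nothing more can be done
None
```

I handed the job in at about 8.5 s with the key held fully down under one finger (about 23 N) and the popped box at rest on its track, about 21 mm out, leaning against the other finger; the hand-in returned no verdict.

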